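# Run both rails of a camera body under the dial gauge, turning it between passes

## Task

Check the bare camera body on the dial-gauge stand: sliding it flat on the granite and never lifting it, push it with its narrow rail along the fence, in past the spring jaw and under the gauge tip until its end meets the stop, and let it rest there a moment for the reading. Then draw it back out until it is clear of the gauge tip, turn it end for end and push it home the same way with its wide rail against the fence, and leave it there at rest with the tip on the wide rail. Do not touch the gauge with the robot, and leave the other things where they stand.

Things in the scene. Friction and masses are not known exactly. Their poses are not given: they have to be found in the camera images.
- stand: Gauge stand, fixed: a smooth black granite plate 300 (x) by 400 (y) by 50 mm thick, friction about 0.35; origin at the centre of its underside on the table, x away from the robot, y to the left, top at z = 50. 'Stand frame' below means this one, in mm. A 26 mm column stands behind the fence at (118, 130), up to z = 323. Work enters from the right (-y) and slides to +y.
- fence (a point): Top of the fence's inner face at its right end: (65, -30, 74) in the stand frame. The fence is the long leg of a bent steel L bracket, 24 mm high, 6 mm thick, inner face at x = 65 from y = -30 to 156, with a 3 mm foot behind it to x = 89. At the right end a 30 mm lip (y -58 to -30) flares away by 15 degrees.
- stop (a point): Top of the stop's inner face: (35, 150, 74) in the stand frame. The stop is the L bracket's short leg: inner face at y = 150, from x = 0 to 71, 24 mm high. With the camera body fully home its middle lies at x 20, y 75 and its trailing end at y = 0.
- gauge: The dial gauge on the column; origin and axes are those of stand. Dial of 58 mm diameter, 22 mm thick, facing the robot, centred at (59, 130, 161) in the stand frame; its 9 mm stem reaches down to z = 110; arm and clamp run behind it from x 66 to 140 at the dial's height. Not to be touched by the robot.
- gauge_tip (a point): Lowest point of the gauge's 10 mm ball tip: at x 59, y 130 in the stand frame, 37.5 mm above the granite at rest. It rides up by itself (about 1 N) when the camera body, 40 mm high, is pushed under it.
- plunger (a joint): Lift of the gauge tip in m: 0 hanging free, 0.0025 when it rests on a rail; at most 0.010.
- jaw_roller (a point): Front of the spring jaw's upright bearing roller (20 mm diameter, 8 to 28 mm above the granite): (-20, 70) in the stand frame when empty, 85 mm from the fence: a body 90 mm wide opens it by 5 mm and is then pressed onto the fence. Its fixed housing behind: x -113 to -63, y 35 to 105, 34 mm high.
- jaw (a joint): Opening of the spring jaw in m, towards -x of the stand: 0 empty, 0.005 with a camera body home, at most 0.014; 3 N to start it, 5 N at 0.005.
- chassis: The work: bare cast light-metal body of a film camera, face down on the granite's right half: 150 long (its x), 90 wide (y), 40 mm high, about 0.42 kg, upright corners rounded by 10; origin at the centre of its underside, z up. For the first pass its x points along the stand's +y (it starts at any yaw), for the second along the stand's -y.
- gate (a point): Centre of the middle one of the camera body's three openings, at its top: (0, -9, 40) mm in its frame. All three span y -33 to 15; 7 mm walls at x = -30.5 and 30.5 part them. The middle one (x -27 to 27) goes through to the granite; the end ones (|x| 34 to 67) have a 3 mm floor; end walls are 8 mm thick. Fingertips can reach into each.
- narrow_edge (a point): Middle of the outer face of the narrow rail (12 mm wide), 20 mm above the camera body's underside: (0, -45, 20) mm in its frame.
- wide_edge (a point): Middle of the outer face of the wide rail (30 mm wide, with a small eyepiece window in its top), 20 mm above the camera body's underside: (0, 45, 20) mm in its frame.
- lens: Bystander, on the granite, right of the column and behind the entry: short black camera lens standing upright, 56 mm diameter, 58 mm tall; origin at the centre of its underside. Leave it where it stands.
- loupe: Bystander, on the granite's near left corner: black eye loupe, 46 mm diameter at its rim, 40 mm tall; origin at the centre of its underside. Leave it where it stands.
- bottle: Bystander, on the table just right of the granite: slim white bottle with a yellow cap, 50 mm diameter, 155 mm tall; origin at the centre of its underside. Leave it where it stands.
- blower: Bystander, on the table just left of the granite: black rubber dust blower standing nozzle up, 56 mm diameter, 125 mm tall; origin at the centre of its underside. Leave it where it stands.
- long_lens: Bystander, on the table, left and far: black lens standing upright, 68 mm diameter, 105 mm tall; origin at the centre of its underside. Leave it where it stands.

How it is judged (in metres and radians):
On the way, in this order (a step that is already met when the one before it is completed fails the run):
1. the narrow rail is flat against the fence, the end against the stop, the gauge tip on the rail, and the body rests there (x of narrow_edge in the frame of stand above 0.0625 m and y of chassis in the frame of stand above 0.072 m and angle between the x axis of chassis and the y axis of stand, either way round below 0.03 rad and value of joint plunger above 0.0015 m and value of joint jaw above 0.003 m and z of chassis in the frame of stand below 0.053 m and linear speed of chassis below 0.02 m/s), for 0.3 s.
2. the body is drawn back, flat on the granite, clear of the gauge tip (value of joint plunger below 0.0007 m and y of chassis in the frame of stand below 0.05 m), for 0.1 s.
At the end, for the whole second after the job is handed in: the camera body lies flat on the granite at rest with its wide rail against the fence (within 2.5 mm, 0.03 rad), its end within 3 mm of the stop, the spring jaw opened by it (over 3 mm) and the gauge tip lifted by the rail (over 1.5 mm) (x of wide_edge in the frame of stand above 0.0625 m and y of chassis in the frame of stand above 0.072 m and angle between the x axis of chassis and the y axis of stand, either way round below 0.03 rad and value of joint plunger above 0.0015 m and value of joint jaw above 0.003 m and z of chassis in the frame of stand below 0.053 m and linear speed of chassis below 0.02 m/s and angular speed of chassis below 0.1 rad/s); the robot touches nothing.
It fails at once if the camera body is lifted off the granite (its middle more than 8 mm) or tipped by more than 0.15 rad (z of chassis in the frame of stand above 0.058 m or z of chassis in the frame of stand below 0.042 m or angle between chassis's own z axis and vertical above 0.15 rad).
It fails at once if the robot touches the gauge (more than 1 N) (contact force between any of the arm, the fingers and gauge above 1 N).
It fails at once if a bystander is moved by more than 15 mm (distance of any of lens, loupe, bottle, blower, long_lens from where it was at the start of the episode above 0.015 m).
It also fails if it takes over 72 s, if anything falls off the work surface, if the arm or the gripper's body presses on something with over 40 N, if the wrist force passes 120 N, or if a joint passes its speed limit or range.

## Robot

A 6-joint arm with a two-finger parallel gripper is mounted at the origin on the work surface. World frame = base frame: x ahead of the robot, y to its left, z up, the work surface at z = 0. Lengths are in m, angles in degrees, forces in N, time in s.
With the tool pointing down it reaches from about 0.4 to 0.825 m from the base axis. Payload 7 kg.
Tool frame: the origin (TCP) lies midway between the tips of the shut fingers; the grasp point (between the pads) lies r.grip_depth behind it (r.grip_depth is the distance from the TCP to the grasp point, in m); z points along the fingers, y is the line along which they close (so a half turn about z gives the same grasp; the last joint's range is limited). The gripper opens to 88 mm and grips with 3 to 60 N. Pads are 19 mm wide; open, the fingers measure 130 mm over their backs; the gripper's body (78 mm by 193 mm) begins 47 mm behind the grasp point.
Start: joints at [81.767, 20.546, 0.682, 0, -70.136, -16.507], TCP at [0.282, 0.613, 0.227] pointing down, gripper open.
Joint ranges: [-176.03, 176.03], [-82.01, 121.73], [-58.28, 71.71], [-173.87, 95.51], [-174.79, -0.11], [-173.66, 173.66]. Speed limits (degrees/s): [136.94, 136.94, 172.46, 180, 180, 180].

## Interface

Orientations are given as [roll, pitch, yaw] about the fixed x, y, z axes, in that order (R = Rz(yaw) Ry(pitch) Rx(roll)).
In Python, from plant import r, viewer, monitor gives the robot as it stands (r), with the cameras (viewer) and the readings (monitor).
- The arm moves only by the shell command python3 drive.py 'ROWS' [OPENING] [FORCE]. ROWS is a JSON list of rows, 1 to 12 of them, each of 6 numbers: dx, dy, dz in m, then a rotation vector rx, ry, rz in degrees; each row is the pose to reach, as a shift and turn from the pose commanded when the command began, along the tool's axes at that moment; what a row does not reach only later rows make up. A row lasts 1/12 s, in which the tool goes at most 0.0417 m and 7.16 degrees, less where a joint would pass 70% of its speed; a pose out of reach is approached as far as the arm can. OPENING is the finger opening in m, set as the command begins (- or left out keeps the last). The fingers move at their own pace and stop on an object; FORCE is the grip in N (left out, the last holds). Time passes only in rows, so rows that do not move let the fingers close. It prints the time, the measured TCP pose, the force, the opening and the grip force at its end.
- monitor.get_state(): the state, without advancing time (a new reading comes with each control period).
- viewer.capture(name): name is "scene" or "top"; returns a dict with "frame" (400x640x3 uint8, red, green, blue), "z_map" (400x640 float32, m along the optical axis (not along the pixel's ray), 0 where there is no reading), "fx", "fy", "cx", "cy" (pixels), "cam_to_world" (4x4, takes a point from camera to world coordinates). Camera axes: x right, y down, z forward; pixel columns grow to the right and rows downward; lengths in m; the calibration is good to about 2 mm. A picture is of the moment at which its call begins.
- r.close_job(): hands the job in; it is judged then, once.
The state is a dict: "time_s": time; "joints": joint angles; "qd": joint speeds; "joint_torque": joint torques, N m; "tcp_pos": TCP position; "eef_rot": TCP orientation; "contact_force": force on the tool from outside, world axes, zero at the start; "moment": the same for the moment, N m; "gripper_width": finger opening in m; "gripper_force": force on a finger pad.
Only numpy, scipy, OpenCV 4.12 (cv2) and the standard library are available. Lean on these libraries where they do the work, as an engineer would, in place of code of your own. Each camera call takes 0.05 s, during which the arm holds its last target. There are 200 camera calls.

## Working session

There is one attempt and no reset: what is moved stays moved. The work goes in short steps, Python scripts to look and compute and a shell command to move; the robot and the scene stay as the last step left them, time stands still between calls to the robot, and variables do not carry over. Pictures are saved under pics/ and viewed, at most 10 in all, crops included, and the job is handed in when it is done.

```bash
ls; mkdir -p pics
python3 - <<'E'
from plant import r, viewer, monitor
import cv2,numpy as np
for n in("scene","top"):
    d=viewer.capture(n); cv2.imwrite(f"pics/{n}0.png",d["frame"][:,:,::-1]); np.savez(f"{n}0.npz",**d)
    print(n,d["fx"],d["cx"],d["cy"],np.round(d["cam_to_world"],3).tolist(),(d["z_map"]>0).mean())
s=monitor.get_state();print(s,r.grip_depth)
E
```

```text
drive.py
pics
plant.py
scene 450.05659927876593 325.2705155511031 190.61452253631438 [[-0.608, 0.587, -0.535, 1.05], [0.794, 0.454, -0.404, 0.38], [0.006, -0.67, -0.742, 0.756], [0.0, 0.0, 0.0, 1.0]] 0.9961171875
top 438.9701673552906 314.35330130270404 200.98434502022474 [[-0.015, -0.996, 0.086, 0.487], [-1.0, 0.014, -0.021, 0.034], [0.02, -0.086, -0.996, 1.056], [0.0, 0.0, 0.0, 1.0]] 0.99587109375
{'time_s': 0.1, 'joints': array([ 8.17677103e+01,  2.05873428e+01,  6.39739755e-01, -1.84590121e-02,
       -7.01378733e+01, -1.65074561e+01]), 'qd': array([ 0.0028609 , -0.08520478,  0.16276152,  0.15543902, -0.03488067,
       -0.07689352]), 'joint_torque': array([-1.93816755e-03, -5.84162521e+01,  2.93751901e+01,  7.01558813e+00,
        1.02028847e-02, -4.54539088e-05]), 'tcp_pos': array([0.28231552, 0.61263373, 0.22571944]), 'eef_rot': array([ 1.79913116e+02, -7.65113824e-03, -2.47460245e+01]), 'contact_force': array([ 0.33455914, -0.67152808,  0.27500276]), 'moment': array([ 0.04320582,  0.05019187, -0.00935965]), 'gripper_force': 0.0, 'gripper_width': 0.08732616577034168} 0.0188
```

View pics/top0.png

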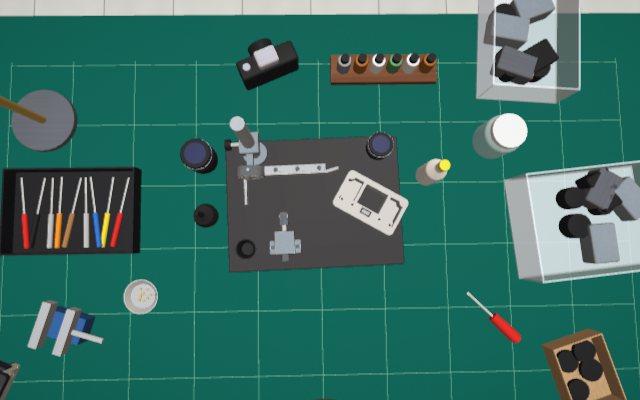

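View pics/scene0.png

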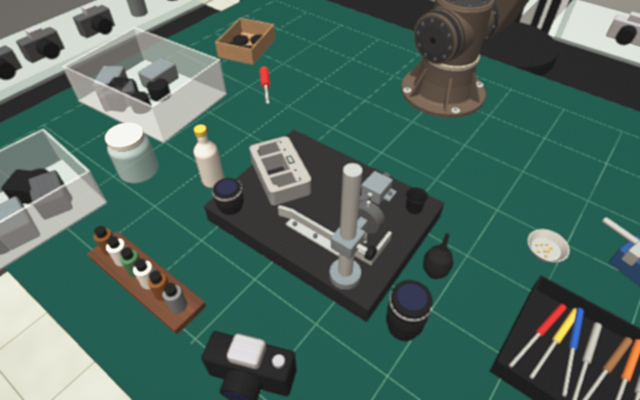

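The top view shows the granite (227–404, 135–272), the body at (370, 203) with its wide rail and eyepiece window at (365, 212) towards the robot, and its narrow rail towards the fence. The lens is at (380, 145) and the bottle at (435, 170). The scene view shows the same layout from behind, with the gauge dial at (372, 212). Next I'll measure.

```bash
cat > h.py <<'E'
import numpy as np, cv2, json
from plant import r, viewer, monitor
def cloud(d):
    z=d["z_map"]; v,u=np.mgrid[0:400,0:640]
    P=np.stack([(u-d["cx"])/d["fx"]*z,(v-d["cy"])/d["fy"]*z,z],-1)
    T=d["cam_to_world"]; return P@T[:3,:3].T+T[:3,3]
def plane(d,uv,z):
    uv=np.asarray(uv,float); q=np.stack([(uv[:,0]-d["cx"])/d["fx"],(uv[:,1]-d["cy"])/d["fy"],np.ones(len(uv))],-1)
    T=d["cam_to_world"]; q=q@T[:3,:3].T; return T[:3,3]+q*((z-T[2,3])/q[:,2])[:,None]
def rect(d,m,z):
    c=max(cv2.findContours(m.astype(np.uint8),0,1)[0],key=cv2.contourArea)
    P=plane(d,c[:,0],z)[:,:2]*1000
    (c,(w,h),a)=cv2.minAreaRect(P.astype(np.float32))
    if w<h: w,h,a=h,w,a+90
    return np.array(c),w,h,(a+90)%180-90   # long-axis angle, deg
def stand():
    return json.load(open("stand.json"))
def W(x,y):   # stand mm -> world m
    s=stand(); a=np.radians(s["yaw"]); return np.array(s["c"])/1000+np.array([np.cos(a)*x-np.sin(a)*y,np.sin(a)*x+np.cos(a)*y])/1000
def S(p):
    s=stand(); a=np.radians(s["yaw"]); p=np.asarray(p)*1000-np.array(s["c"]); return np.array([np.cos(a)*p[0]+np.sin(a)*p[1],-np.sin(a)*p[0]+np.cos(a)*p[1]])
def body(d=None):
    "stand-frame centre, long-axis angle from stand y"
    d=d or viewer.capture("top"); P=cloud(d); f=d["frame"].astype(int)
    m=(abs(P[...,2]-.088)<.012)&(f.min(-1)>120)&(abs(P[...,0]-stand()["c"][0]/1000)<.2)&(abs(P[...,1]-stand()["c"][1]/1000)<.25)
    m=cv2.morphologyEx(m.astype(np.uint8),cv2.MORPH_OPEN,np.ones((3,3)))
    c,w,h,a=rect(d,m,.09); s=S(c/1000); b=(a-90-stand()["yaw"]+90)%180-90
    return s,w,h,b
def go(x,y,z,yaw):
    "delta rows in tool axes to stand (x,y) mm, tcp height z above granite mm, yaw rel. to stand"
    s=monitor.get_state(); p=s["tcp_pos"]; cy=s["eef_rot"][2]; t=W(x,y); ps=np.radians(cy)
    D=np.array([*t,.05+z/1000])-p; ty=yaw+stand()["yaw"]; dy=(cy-ty+180)%360-180
    print("tcp stand",S(p[:2]).round(1),"z",round((p[2]-.05)*1000,1),"yaw",round(cy-stand()["yaw"],2),"J6",s["joints"][5].round(1),"t",s["time_s"])
    print("row",[round(float(v),4) for v in (D[0]*np.cos(ps)+D[1]*np.sin(ps),D[0]*np.sin(ps)-D[1]*np.cos(ps),-D[2])],"rz",round(dy,2))
E
python3 - <<'E'
from h import *
d=dict(np.load("top0.npz")); P=cloud(d); f=d["frame"].astype(int)
near=(P[...,0]>.2)&(P[...,0]<.8)&(abs(P[...,1])<.3)
print("granite z",np.median(P[210,300:360,2]) , P[240,300:310,2])
# granite outline: dark/neutral vs green table, by depth
m=near&(P[...,2]>.03)&(P[...,2]<.065)
m=cv2.morphologyEx(m.astype(np.uint8),cv2.MORPH_OPEN,np.ones((5,5)))
c,w,h,a=rect(d,m,.05); print("depth stand",c,w,h,a)
g=near&((f[...,1]-f[...,0])<25)&(f.max(-1)<110)
g=cv2.morphologyEx(g.astype(np.uint8),cv2.MORPH_OPEN,np.ones((9,9)))
c2,w,h,a2=rect(d,g,.05); print("colour stand",c2,w,h,a2)
json.dump(dict(c=[float(v) for v in c],yaw=float(a-90 if a>0 else a+90)),open("stand.json","w"))
print(stand(),body(d))
# fence top z=.074+: points
m=(P[...,2]>.068)&(P[...,2]<.08)&near
for n,(u,v) in dict(lens=(380,145),bottle=(435,170),jaw=(284,240),roller=(283,217),fenceR=(325,169),fenceL=(266,171)).items(): print(n,P[v,u].round(3),S(P[v,u,:2]).round(0))
E
```

```text
granite z 0.05093283251646119 [0.0561211  0.04909902 0.05018646 0.05052018 0.05067228 0.0478304
 0.05066869 0.05110254 0.05305569 0.04953502]
depth stand [572.03430176  14.42950439] 398.51348876953125 298.92291259765625 -88.16959929466248
colour stand [571.14483643  14.68104553] 397.3687744140625 297.75030517578125 -88.17000424861908
{'c': [572.0343017578125, 14.42950439453125], 'yaw': 1.8304007053375244} (array([  -9.11061064, -124.05362145]), 149.9415283203125, 91.2940902709961, -31.5918447971344)
lens [ 0.69  -0.132  0.109] [ 114. -150.]
bottle [ 0.632 -0.249  0.117] [  52. -265.]
jaw [0.486 0.082 0.086] [-84.  70.]
roller [0.536 0.084 0.085] [-33.  70.]
fenceR [ 0.647 -0.013  0.054] [ 74. -29.]
fenceL [0.644 0.123 0.054] [ 76. 106.]
```

```bash
python3 -c "
from h import *
go(-61.2,-151.4,110,-121.6)"
```

```text
tcp stand [-270.5  607.2] z 175.7 yaw -26.58 J6 -16.5 t 0.1
row [0.5265, 0.5848, 0.0657] rz 95.02
```

```bash
R='[0.5265,0.5848,0.03,0,0,95]'; python3 drive.py '[[0.5265,0.5848,0.03,0,0,95],[0.5265,0.5848,0.03,0,0,95],[0.5265,0.5848,0.03,0,0,95],[0.5265,0.5848,0.03,0,0,95],[0.5265,0.5848,0.03,0,0,95],[0.5265,0.5848,0.03,0,0,95],[0.5265,0.5848,0.03,0,0,95],[0.5265,0.5848,0.03,0,0,95],[0.5265,0.5848,0.03,0,0,95],[0.5265,0.5848,0.03,0,0,95],[0.5265,0.5848,0.03,0,0,95],[0.5265,0.5848,0.03,0,0,95]]' 0.046 15; python3 -c "
from h import *
go(-61.2,-151.4,110,-121.6)"
```

```text
time_s: 1.1
tcp_pos: [0.4306, 0.1339, 0.2076]
eef_rot: [-180.0, 0.0, -111.0]
contact_force: [1.1, 0.4, -0.0]
gripper_width: 0.046
gripper_force: 0.0
tcp stand [-137.6  123.9] z 157.6 yaw -112.84 J6 -63.4 t 1.1
row [0.2241, -0.1772, 0.0476] rz 8.76
```

```bash
python3 drive.py '[[0.224,-0.177,0.047,0,0,8.8],[0.224,-0.177,0.047,0,0,8.8],[0.224,-0.177,0.047,0,0,8.8],[0.224,-0.177,0.047,0,0,8.8],[0.224,-0.177,0.047,0,0,8.8],[0.224,-0.177,0.047,0,0,8.8],[0.224,-0.177,0.047,0,0,8.8],[0.224,-0.177,0.047,0,0,8.8],[0.224,-0.177,0.047,0,0,8.8],[0.224,-0.177,0.047,0,0,8.8]]'; python3 -c "
from h import *
go(-61.2,-151.4,60,-121.6)"
```

```text
time_s: 1.93
tcp_pos: [0.5167, -0.1365, 0.16]
eef_rot: [179.9, -0.0, -119.6]
contact_force: [-0.0, 1.1, 0.6]
gripper_width: 0.0461
gripper_force: 0.0
tcp stand [ -60.1 -149.1] z 110.0 yaw -121.39 J6 -35.8 t 1.9333
row [0.0026, -0.0003, 0.05] rz 0.21
```

```bash
python3 drive.py '[[0.0026,0,0.02,0,0,0.2],[0.0026,0,0.05,0,0,0.2],[0.0026,0,0.062,0,0,0.2],[0.0026,0,0.066,0,0,0.2],[0.0026,0,0.07,0,0,0.2],[0.0026,0,0.07,0,0,0.2]]'; python3 drive.py '[[0,0,0.01,0,0,0],[0,0,0.02,0,0,0],[0,0,0.03,0,0,0],[0,0,0.03,0,0,0]]' ; python3 -c "
from h import *
go(-61.2,-151.4,10,-121.6)
d=viewer.capture('scene'); cv2.imwrite('pics/s1.png',cv2.resize(d['frame'][100:280,180:440,::-1],None,fx=3,fy=3))"
```

```text
time_s: 2.43
tcp_pos: [0.5162, -0.1376, 0.0909]
eef_rot: [-180.0, 0.0, -119.6]
contact_force: [-0.0, 0.0, -0.4]
gripper_width: 0.046
gripper_force: 0.0
time_s: 2.77
tcp_pos: [0.5145, -0.1384, 0.0584]
eef_rot: [179.8, -0.1, -119.7]
contact_force: [-0.4, 0.1, -0.6]
gripper_width: 0.0461
gripper_force: 0.0
tcp stand [ -62.4 -150.9] z 8.4 yaw -121.54 J6 -35.7 t 2.7667
row [-0.0002, -0.0013, -0.0016] rz 0.06
```

View pics/s1.png

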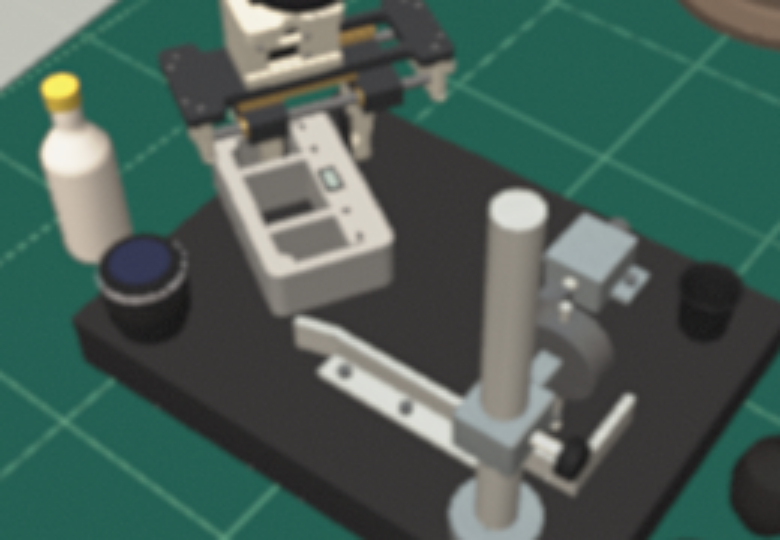

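Both fingers straddle the wide rail at the trailing opening (around (300, 140) in the crop). I'll close them, then turn and align.

```bash
python3 drive.py '[[0,0,-0.001,0,0,0],[0,0,-0.001,0,0,0],[0,0,-0.001,0,0,0],[0,0,-0.001,0,0,0],[0,0,-0.001,0,0,0],[0,0,-0.001,0,0,0],[0,0,-0.001,0,0,0],[0,0,-0.001,0,0,0]]' 0.02 15; python3 -c "
from h import *
print(body())
go(-25,-155.5,10,-90)"
```

```text
time_s: 3.48
tcp_pos: [0.516, -0.1385, 0.0619]
eef_rot: [-180.0, 0.0, -119.7]
contact_force: [-1.7, 0.5, 6.6]
gripper_width: 0.0299
gripper_force: 15.0
(array([  32.27960796, -112.71774047]), 87.18336486816406, 34.228607177734375, -31.17281937599182)
tcp stand [ -60.9 -151.1] z 11.9 yaw -121.51 J6 -35.7 t 3.5333
row [-0.015, -0.0329, 0.0019] rz -31.51
```

```bash
python3 drive.py '[[-0.002,-0.004,0,0,0,-4],[-0.004,-0.008,0,0,0,-8],[-0.006,-0.012,0,0,0,-12],[-0.008,-0.016,0,0,0,-16],[-0.01,-0.021,0,0,0,-20],[-0.012,-0.025,0,0,0,-24],[-0.014,-0.029,0,0,0,-28],[-0.015,-0.033,0,0,0,-31.5],[-0.015,-0.033,0,0,0,-31.5],[-0.015,-0.033,0,0,0,-31.5]]' ; python3 -c "
from h import *
go(-13,-110,11,-90)
d=viewer.capture('top'); cv2.imwrite('pics/t1.png',cv2.resize(d['frame'][120:280,210:450,::-1],None,fx=3,fy=3)); print(body(d))"
```

```text
time_s: 4.37
tcp_pos: [0.5527, -0.142, 0.0619]
eef_rot: [-179.9, -0.0, -88.1]
contact_force: [0.6, -1.3, 5.3]
gripper_width: 0.03
gripper_force: 15.0
tcp stand [ -24.3 -155.7] z 11.9 yaw -89.98 J6 -3.4 t 4.3667
row [-0.0457, -0.0114, 0.0009] rz 0.02Traceback (most recent call last):
  File "<string>", line 4, in <module>
    d=viewer.capture('top'); cv2.imwrite('pics/t1.png',cv2.resize(d['frame'][120:280,210:450,::-1],None,fx=3,fy=3)); print(body(d))
                                                                                                                      ~~~~^^^
  File "h.py", line 27, in body
    c,w,h,a=rect(d,m,.09); s=S(c/1000); b=(a-90-stand()["yaw"]+90)%180-90
            ~~~~^^^^^^^^^
  File "h.py", line 11, in rect
    c=max(cv2.findContours(m.astype(np.uint8),0,1)[0],key=cv2.contourArea)
ValueError: max() iterable argument is empty
```

View pics/t1.png

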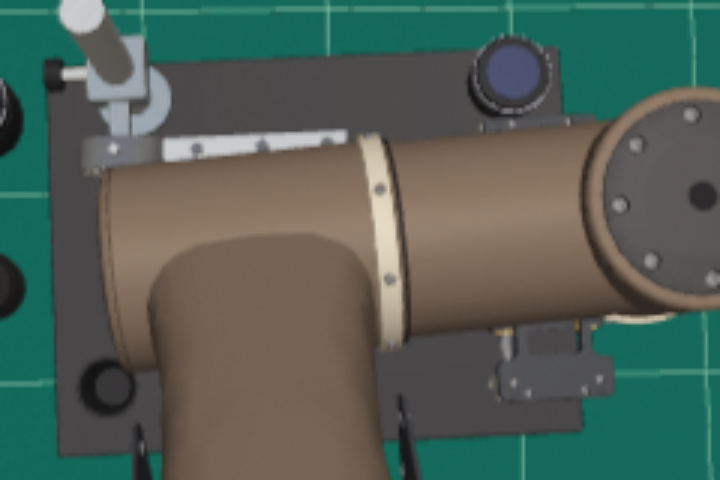

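The arm covers the body. Its forearm's left end, at crop (105, 260), lies on the gauge side, so I'll check its clearance to the column and gauge.

Run:
```python
from h import *
s=stand();a=np.radians(s["yaw"])
for n in("top","scene"):
    d=viewer.capture(n); P=cloud(d)
    X=P[...,:2]*1000-np.array(s["c"]); X=X@np.array([[np.cos(a),-np.sin(a)],[np.sin(a),np.cos(a)]])
    z=P[...,2]*1000
    m=(z>130)&(abs(X[...,0])<200)&(X[...,1]>-260)&(X[...,1]<200)
    for y0 in range(-250,200,50):
        k=m&(X[...,1]>=y0)&(X[...,1]<y0+50)
        if k.sum()>20: print(n,y0,"z",np.percentile(z[k],[1,10,50,99]).round(),"x",np.percentile(X[...,0][k],[1,50,99]).round())
print(monitor.get_state()["joints"].round(1))
```

```text
top -250 z [497. 499. 500. 502.] x [-42. -23.  -5.]
top -200 z [153. 170. 502. 506.] x [-116.  -31.   71.]
top -150 z [145. 171. 499. 505.] x [-114.  -34.   69.]
top -100 z [448. 462. 480. 487.] x [-73. -32.  15.]
top -50 z [454. 473. 534. 669.] x [-199.  -92.   12.]
top 0 z [ 465.  489.  613. 1056.] x [-199. -122.    7.]
top 50 z [457. 478. 552. 665.] x [-199. -108.    6.]
top 100 z [153. 168. 189. 486.] x [-47. 105. 137.]
top 150 z [154. 163. 168. 182.] x [ 47. 115. 127.]
scene -200 z [132. 167. 229. 438.] x [-116.   22.   72.]
scene -150 z [134. 152. 291. 446.] x [-110.    8.   70.]
scene -100 z [406. 416. 441. 463.] x [ 2. 15. 19.]
scene -50 z [402. 417. 447. 474.] x [-3. 12. 18.]
scene 0 z [405. 420. 454. 481.] x [-14.   8.  15.]
scene 50 z [406. 423. 461. 487.] x [-36.   3.  11.]
scene 100 z [147. 171. 302. 484.] x [-74.  69. 139.]
scene 150 z [147. 156. 167. 183.] x [ 48. 113. 137.]
[  5.3  20.  -24.4   0.  -45.5  -3.5]
```

The forearm stays above 0.40 m, clear of the gauge. I'll slide in.

```bash
python3 drive.py '[[-0.005,-0.003,0,0,0,0],[-0.015,-0.006,0,0,0,0],[-0.025,-0.009,0,0,0,0],[-0.035,-0.012,0,0,0,0],[-0.045,-0.0123,0,0,0,0],[-0.055,-0.0123,0,0,0,0],[-0.065,-0.0123,0,0,0,0],[-0.075,-0.0123,0,0,0,0],[-0.085,-0.0123,0,0,0,0],[-0.085,-0.0123,0,0,0,0]]' ; python3 -c "
from h import *
go(-11.5,19.5,12,-90)
d=viewer.capture('scene'); cv2.imwrite('pics/s2.png',cv2.resize(d['frame'][100:280,180:440,::-1],None,fx=3,fy=3))"
```

```text
time_s: 5.35
tcp_pos: [0.5619, -0.055, 0.0619]
eef_rot: [-179.9, 0.0, -88.1]
contact_force: [-0.2, 5.1, 6.9]
gripper_width: 0.0298
gripper_force: 15.0
tcp stand [-12.4 -69.1] z 11.9 yaw -89.98 J6 -12.4 t 5.35
row [-0.0886, -0.0009, -0.0001] rz 0.02
```

View pics/s2.png

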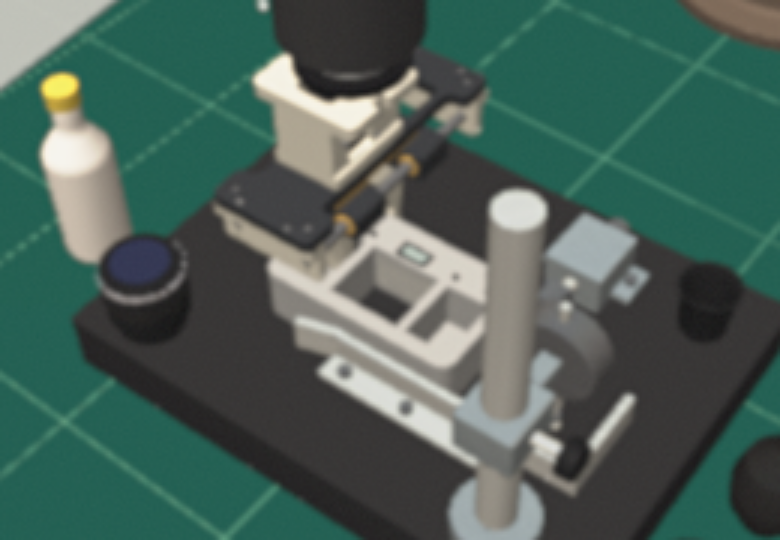

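The body lies parallel to the fence and inside the lip, with its leading end at crop (450, 370). I'll push on.

```bash
python3 drive.py '[[-0.006,0,0,0,0,0],[-0.014,0,0,0,0,0],[-0.022,0,0,0,0,0],[-0.03,0,0,0,0,0],[-0.038,0,0,0,0,0],[-0.046,0,0,0,0,0],[-0.054,0,0,0,0,0],[-0.062,0,0,0,0,0],[-0.07,0,0,0,0,0],[-0.076,0,0,0,0,0],[-0.08,0,0,0,0,0],[-0.08,0,0,0,0,0]]' ; python3 drive.py '[[-0.002,0,0,0,0,0],[-0.004,0,0,0,0,0],[-0.006,0,0,0,0,0],[-0.008,0,0,0,0,0],[-0.008,0,0,0,0,0],[-0.008,0,0,0,0,0]]'; python3 -c "
from h import *
go(-11.5,24.5,12,-90);print(monitor.get_state()['contact_force'])
"
```

```text
time_s: 6.4
tcp_pos: [0.5598, 0.0239, 0.0619]
eef_rot: [-179.9, -0.0, -88.2]
contact_force: [2.2, 0.1, 4.7]
gripper_width: 0.0296
gripper_force: 15.0
time_s: 6.9
tcp_pos: [0.5595, 0.0312, 0.0619]
eef_rot: [-179.9, -0.0, -88.2]
contact_force: [3.3, -3.8, 4.0]
gripper_width: 0.03
gripper_force: 15.0
tcp stand [-12.   17.2] z 11.9 yaw -90.02 J6 -21.5 t 6.9
row [-0.0073, -0.0004, -0.0001] rz -0.02
[ 3.28593582 -3.82425589  4.02806549]
```

```bash
for i in 1 2 ; do python3 drive.py '[[-0.001,0,0,0,0,0],[-0.002,0,0,0,0,0],[-0.003,0,0,0,0,0],[-0.003,0,0,0,0,0]]' | grep -E "tcp|contact"; done
```

```text
tcp_pos: [0.5594, 0.034, 0.0619]
contact_force: [3.2, -5.3, 4.8]
tcp_pos: [0.5594, 0.037, 0.0619]
contact_force: [4.2, -6.0, 4.7]
```

```bash
python3 drive.py '[[-0.001,0,0,0,0,0],[-0.002,0,0,0,0,0],[-0.002,0,0,0,0,0],[-0.002,0,0,0,0,0]]' | grep -E "tcp|contact"; python3 -c "
from h import *
d=viewer.capture('scene'); cv2.imwrite('pics/s3.png',cv2.resize(d['frame'][100:280,180:440,::-1],None,fx=3,fy=3))"
```

```text
tcp_pos: [0.5593, 0.039, 0.0619]
contact_force: [3.8, -5.5, 3.8]
```

View pics/s3.png

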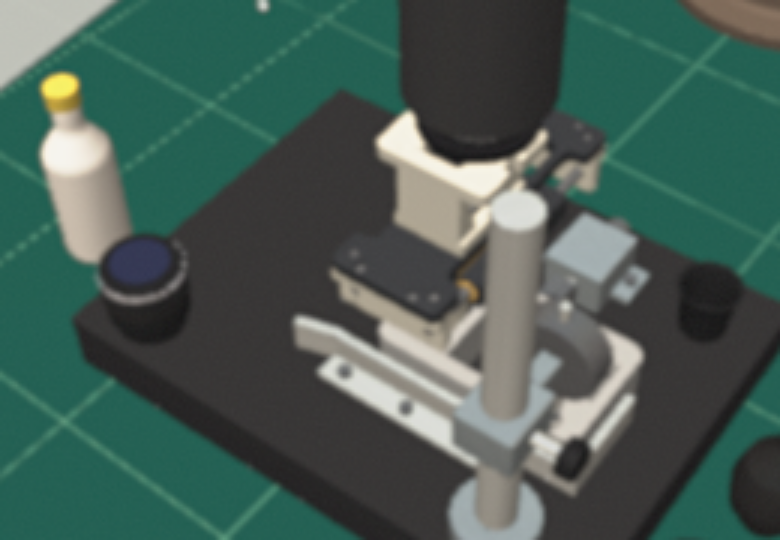

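The end is almost at the stop (crop (630, 370) against (615, 420)). I'll keep going in small steps until the force rises.

```bash
for i in 1 2; do python3 drive.py '[[-0.001,0,0,0,0,0],[-0.002,0,0,0,0,0],[-0.002,0,0,0,0,0]]' | grep -E "tcp|contact"; done
```

```text
tcp_pos: [0.5592, 0.0406, 0.0619]
contact_force: [4.2, -7.7, 4.2]
tcp_pos: [0.5587, 0.0409, 0.0619]
contact_force: [5.0, -16.5, 4.4]
```

Stop reached. I'll release so the spring seats the body on the fence, and let it rest.

```bash
python3 drive.py '[[0,0,0,0,0,0],[0,0,0,0,0,0],[0,0,0,0,0,0],[0,0,0,0,0,0],[0,0,0,0,0,0],[0,0,0,0,0,0],[0,0,0,0,0,0],[0,0,0,0,0,0],[0,0,0,0,0,0],[0,0,0,0,0,0]]' 0.044; python3 -c "
from h import *
go(-10,24.5,12,-90)
for n in('scene','top'):
  d=viewer.capture(n);np.savez(n+'1.npz',**d)
s=stand()
d=viewer.capture('scene')
P=cloud(d);a=np.radians(s['yaw'])
X=P[...,:2]*1000-np.array(s['c']); X=X@np.array([[np.cos(a),-np.sin(a)],[np.sin(a),np.cos(a)]])
m=(abs(P[...,2]-.09)<.006)&(d['frame'].min(-1)>110)&(X[...,0]>-60)&(X[...,0]<90)&(X[...,1]>-60)&(X[...,1]<160)
for lo in range(-30,150,20):
  k=m&(abs(X[...,1]-lo)<10)
  if k.sum()>5: print(lo,k.sum(),np.percentile(X[...,0][k],[1,99]).round(1))
print(np.percentile(X[...,1][m],[1,99]))
"
```

```text
time_s: 9.28
tcp_pos: [0.5584, 0.0435, 0.0615]
eef_rot: [180.0, 0.0, -88.2]
contact_force: [-0.6, 1.0, -0.2]
gripper_width: 0.0438
gripper_force: 0.0
tcp stand [-12.7  29.5] z 11.5 yaw -90.02 J6 -22.7 t 9.2833
row [0.005, -0.0027, -0.0005] rz -0.02
10 58 [50.5 64.6]
30 68 [39.3 64.8]
50 114 [13.2 64.3]
70 71 [-39.5  63.7]
130 96 [-27.9  62.8]
[  5.2019231  151.28067285]
```

```bash
python3 drive.py '[[0,-0.003,0,0,0,0],[0,-0.006,0,0,0,0],[0,-0.009,0,0,0,0],[0,-0.01,0,0,0,0],[0,-0.011,0,0,0,0],[0,-0.012,0,0,0,0],[0,-0.012,0,0,0,0]]'; for i in 1 2; do python3 drive.py '[[0,-0.001,0,0,0,0],[0,-0.001,0,0,0,0]]' | grep -E "tcp_|contact"; done
```

```text
time_s: 10.02
tcp_pos: [0.5665, 0.0432, 0.0607]
eef_rot: [179.6, -0.1, -88.3]
contact_force: [-13.4, 4.1, 9.2]
gripper_width: 0.0442
gripper_force: 6.9
tcp_pos: [0.5665, 0.0432, 0.0606]
contact_force: [-17.0, 3.9, 11.9]
tcp_pos: [0.5664, 0.0431, 0.0605]
contact_force: [-19.6, 5.6, 15.0]
```

```bash
python3 drive.py '[[0,0.004,0,0,0,0],[0,0.009,0,0,0,0],[0,0.009,0,0,0,0],[0,0.009,0,0,0,0],[0,0.009,0,0,0,0],[0,0.009,0,0,0,0],[0,0.009,0,0,0,0],[0,0.009,0,0,0,0],[0,0.009,0,0,0,0]]' ; python3 -c "
from h import *
go(-10,24.5,12,-90)
d=viewer.capture('scene'); cv2.imwrite('pics/s4.png',cv2.resize(d['frame'][190:270,270:400,::-1],None,fx=6,fy=6,interpolation=2))"
```

```text
time_s: 11.1
tcp_pos: [0.5636, 0.0437, 0.0615]
eef_rot: [-180.0, -0.0, -88.2]
contact_force: [0.0, 1.2, 0.4]
gripper_width: 0.0438
gripper_force: 0.0
tcp stand [-7.5 29.5] z 11.5 yaw -90.02 J6 -22.5 t 11.1
row [0.005, 0.0025, -0.0005] rz -0.02
```

View pics/s4.png

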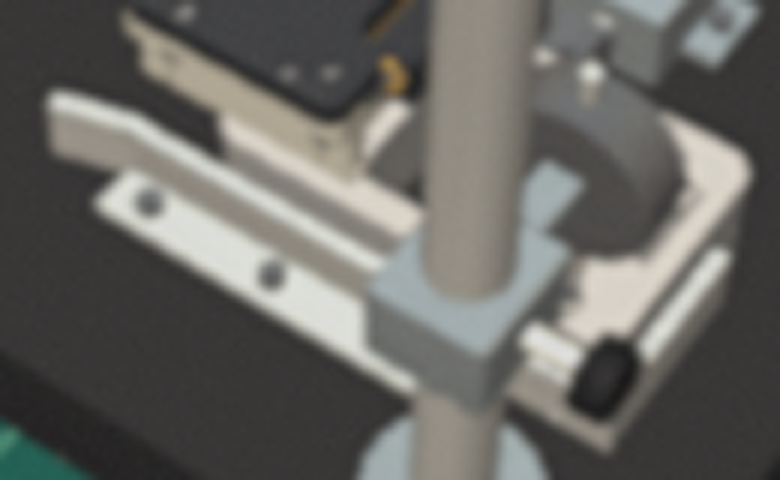

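The body sits parallel to and against fence and stop, at crop (700, 230) and (300, 180). The small dark bands are the 16 mm of its side that show above the bracket. I'll regrip and draw it back.

```bash
python3 drive.py '[[0,0.0025,0,0,0,0],[0,0.0025,0,0,0,0],[0,0.0025,0,0,0,0],[0,0.0025,0,0,0,0],[0,0.0025,0,0,0,0],[0,0.0025,0,0,0,0],[0,0.0025,0,0,0,0],[0,0.0025,0,0,0,0]]' 0.02 15; python3 drive.py '[[0.004,0,0,0,0,0],[0.012,0,0,0,0,0],[0.02,0,0,0,0,0],[0.03,0,0,0,0,0],[0.04,0,0,0,0,0],[0.05,0,0,0,0,0],[0.06,0,0,0,0,0],[0.07,0,0,0,0,0],[0.08,0,0,0,0,0],[0.09,0,0,0,0,0],[0.1,0,0,0,0,0],[0.11,0,0,0,0,0]]';  python3 drive.py '[[0.01,0.004,0,0,0,0],[0.02,0.008,0,0,0,0],[0.03,0.013,0,0,0,0],[0.04,0.02,0,0,0,0],[0.05,0.027,0,0,0,0],[0.06,0.034,0,0,0,0],[0.068,0.04,0,0,0,0],[0.072,0.044,0,0,0,0],[0.072,0.044,0,0,0,0]]'; python3 -c "
from h import *
go(-10,24.5,12,-90)"
```

```text
time_s: 11.82
tcp_pos: [0.5595, 0.0434, 0.0613]
eef_rot: [179.9, -0.0, -88.2]
contact_force: [-4.9, 0.6, 2.9]
gripper_width: 0.0301
gripper_force: 15.0
time_s: 12.82
tcp_pos: [0.5632, -0.0666, 0.061]
eef_rot: [179.9, 0.0, -88.2]
contact_force: [-3.1, 3.7, -1.6]
gripper_width: 0.0298
gripper_force: 15.0
time_s: 13.57
tcp_pos: [0.5216, -0.1407, 0.0616]
eef_rot: [180.0, 0.0, -88.3]
contact_force: [-0.9, 1.1, -4.2]
gripper_width: 0.0301
gripper_force: 15.0
tcp stand [ -55.3 -153.4] z 11.6 yaw -90.09 J6 -3.9 t 13.5667
row [-0.178, -0.0451, -0.0004] rz -0.09
```

```bash
python3 -c "
import numpy as np
v=np.array([-30,-45.5])
def d(p,n):
  f=np.radians(p);return np.array([np.cos(f)*v[0]+np.sin(f)*v[1],-np.sin(f)*v[0]+np.cos(f)*v[1]])+np.array([0,8*min(n,1)])
def T(p0,p1):
  D=d(p1,p1/72)-d(p0,p0/72); f=np.radians(-90-p0); return (D@[np.cos(f),np.sin(f)],D@[np.sin(f),-np.cos(f)])
for p0,ps in((0,range(6,73,6)),(72,range(78,136,6))):
  for p in ps: print('[%.3f,%.3f,0,0,0,%d],'%(*(np.array(T(p0,p))/1000),p-p0),end='')
  print()
"
```

```text
[-0.004,0.005,0,0,0,6],[-0.009,0.009,0,0,0,12],[-0.013,0.013,0,0,0,18],[-0.019,0.016,0,0,0,24],[-0.024,0.019,0,0,0,30],[-0.030,0.021,0,0,0,36],[-0.036,0.023,0,0,0,42],[-0.043,0.024,0,0,0,48],[-0.049,0.024,0,0,0,54],[-0.055,0.024,0,0,0,60],[-0.062,0.024,0,0,0,66],[-0.068,0.023,0,0,0,72],
[-0.003,0.005,0,0,0,6],[-0.007,0.009,0,0,0,12],[-0.011,0.013,0,0,0,18],[-0.016,0.016,0,0,0,24],[-0.021,0.019,0,0,0,30],[-0.026,0.021,0,0,0,36],[-0.032,0.023,0,0,0,42],[-0.037,0.024,0,0,0,48],[-0.043,0.024,0,0,0,54],[-0.049,0.024,0,0,0,60],
```

```bash
python3 drive.py '[[-0.004,0.005,0,0,0,6],[-0.009,0.009,0,0,0,12],[-0.013,0.013,0,0,0,18],[-0.019,0.016,0,0,0,24],[-0.024,0.019,0,0,0,30],[-0.030,0.021,0,0,0,36],[-0.036,0.023,0,0,0,42],[-0.043,0.024,0,0,0,48],[-0.049,0.024,0,0,0,54],[-0.055,0.024,0,0,0,60],[-0.062,0.024,0,0,0,66],[-0.068,0.023,0,0,0,72]]'; python3 drive.py '[[-0.003,0.005,0,0,0,6],[-0.007,0.009,0,0,0,12],[-0.011,0.013,0,0,0,18],[-0.016,0.016,0,0,0,24],[-0.021,0.019,0,0,0,30],[-0.026,0.021,0,0,0,36],[-0.032,0.023,0,0,0,42],[-0.037,0.024,0,0,0,48],[-0.043,0.024,0,0,0,54],[-0.049,0.024,0,0,0,60],[-0.049,0.024,0,0,0,60],[-0.049,0.024,0,0,0,60]]';python3 -c "
from h import *
go(-10,24.5,12,-90)"
```

```text
time_s: 14.57
tcp_pos: [0.4977, -0.0717, 0.0616]
eef_rot: [180.0, 0.0, -160.5]
contact_force: [0.6, 0.5, -3.3]
gripper_width: 0.0303
gripper_force: 15.0
time_s: 15.57
tcp_pos: [0.5358, -0.0329, 0.0614]
eef_rot: [180.0, 0.0, 140.0]
contact_force: [-0.9, -0.5, -2.5]
gripper_width: 0.03
gripper_force: 15.0
tcp stand [-37.8 -46.1] z 11.4 yaw 138.19 J6 -147.4 t 15.5667
row [0.0264, 0.0712, -0.0006] rz -131.81
```

```bash
python3 drive.py '[[0,0,0,0,0,0],[0,0,0,0,0,0],[0,0,0,0,0,0],[0,0,0,0,0,0],[0,0,-0.02,0,0,0],[0,0,-0.06,0,0,0],[0,0,-0.1,0,0,0],[0,0,-0.14,0,0,0],[0,0,-0.14,0,0,0]]' 0.046;python3 -c "
from h import *
go(-130,70,150,-42)"
```

```text
time_s: 16.32
tcp_pos: [0.5397, -0.0332, 0.2103]
eef_rot: [179.5, 0.5, 139.9]
contact_force: [1.6, -0.1, 1.2]
gripper_width: 0.0461
gripper_force: 0.0
tcp stand [-33.8 -46.6] z 160.3 yaw 138.1 J6 -147.5 t 16.3167
row [0.1494, 0.0225, 0.0103] rz -179.9
```

```bash
python3 drive.py '[[0.15,0.022,0,0,0,-84],[0.15,0.022,0,0,0,-84],[0.15,0.022,0,0,0,-84],[0.15,0.022,0,0,0,-84],[0.15,0.022,0,0,0,-84],[0.15,0.022,0,0,0,-84],[0.15,0.022,0,0,0,-84],[0.15,0.022,0,0,0,-84],[0.15,0.022,0,0,0,-84],[0.15,0.022,0,0,0,-84],[0.15,0.022,0,0,0,-84],[0.15,0.022,0,0,0,-84]]';python3 -c "
from h import *
d=viewer.capture('top');np.savez('top2.npz',**d)
cv2.imwrite('pics/t2.png',cv2.resize(d['frame'][120:280,210:450,::-1],None,fx=3,fy=3)); print(body(d))
go(-130,70,150,-42)"
```

```text
time_s: 17.32
tcp_pos: [0.4351, 0.0803, 0.2017]
eef_rot: [-180.0, 0.0, -135.8]
contact_force: [-0.3, -0.1, 0.1]
gripper_width: 0.0459
gripper_force: 0.0
(array([ -16.21210137, -105.54201705]), 150.56089782714844, 89.86853790283203, 48.13354277610779)
tcp stand [-134.7   70.2] z 151.7 yaw -137.32 J6 -81.6 t 17.3667
row [-0.0034, -0.0033, 0.0017] rz -95.32
```

View pics/t2.png

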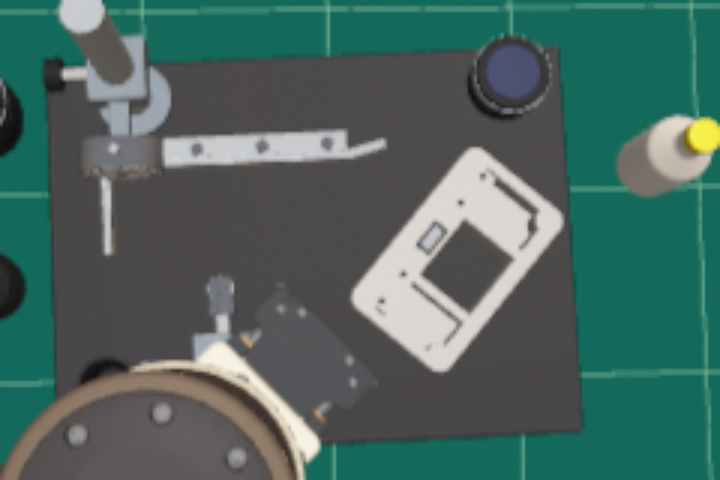

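The body is turned: its window side faces the fence, its narrow rail the lower right, and its centre is at crop (458, 260). I'll regrip on the narrow rail.

```bash
python3 -c "
from h import *
go(-4.7,-168.3,110,-41.9)"
```

```text
tcp stand [-134.7   70.2] z 151.7 yaw -137.32 J6 -81.6 t 17.3667
row [0.0661, -0.2635, 0.0417] rz -95.42
```

```bash
python3 drive.py '[[0.066,-0.2635,0,0,0,-95.4],[0.066,-0.2635,0,0,0,-95.4],[0.066,-0.2635,0,0,0,-95.4],[0.066,-0.2635,0,0,0,-95.4],[0.066,-0.2635,0,0,0,-95.4],[0.066,-0.2635,0,0,0,-95.4],[0.066,-0.2635,0,0,0,-95.4],[0.066,-0.2635,0.01,0,0,-95.4],[0.066,-0.2635,0.02,0,0,-95.4],[0.066,-0.2635,0.03,0,0,-95.4],[0.066,-0.2635,0.04,0,0,-95.4],[0.066,-0.2635,0.04,0,0,-95.4]]' 0.03;  python3 drive.py '[[0.066,-0.2635,0,0,0,-95.4]]' >/dev/null 2>&1 </dev/null & sleep 0; wait; python3 -c "
from h import *
go(-4.7,-168.3,70,-41.9)"
```

```text
time_s: 18.37
tcp_pos: [0.5687, -0.1558, 0.1592]
eef_rot: [179.9, 0.1, -57.1]
contact_force: [-0.6, -0.3, -0.2]
gripper_width: 0.0302
gripper_force: 0.0
tcp stand [  26.6 -159.1] z 110.9 yaw -51.89 J6 35.4 t 18.45
row [-0.0121, 0.0303, 0.0409] rz -9.99
```

That stray extra row shifted the arm by about 30 mm in free air, with no harm done. I'll correct for it.

```bash
python3 drive.py '[[-0.012,0.03,0.01,0,0,-10],[-0.012,0.03,0.02,0,0,-10],[-0.012,0.03,0.03,0,0,-10],[-0.012,0.03,0.04,0,0,-10],[-0.012,0.03,0.04,0,0,-10],[-0.012,0.03,0.04,0,0,-10]]';python3 -c "
from h import *
go(-4.7,-168.3,10,-41.9)"
```

```text
time_s: 18.95
tcp_pos: [0.5786, -0.1522, 0.1213]
eef_rot: [180.0, 0.0, -40.2]
contact_force: [0.0, 0.0, 0.1]
gripper_width: 0.0302
gripper_force: 0.0
tcp stand [   1.3 -166.8] z 71.3 yaw -42.04 J6 45.8 t 18.95
row [-0.0034, 0.0051, 0.0613] rz -0.14
```

```bash
python3 drive.py '[[-0.0034,0.005,0,0,0,0],[-0.0034,0.005,0.01,0,0,0],[-0.0034,0.005,0.02,0,0,0],[-0.0034,0.005,0.025,0,0,0],[-0.0034,0.005,0.025,0,0,0]]';python3 -c "
from h import *
go(-4.7,-168.3,11,-41.9)"
```

```text
time_s: 19.37
tcp_pos: [0.5718, -0.1538, 0.0948]
eef_rot: [179.9, 0.1, -40.1]
contact_force: [-0.8, 0.7, 0.6]
gripper_width: 0.0301
gripper_force: 0.0
tcp stand [  -5.6 -168.1] z 44.8 yaw -41.97 J6 46.0 t 19.3667
row [0.0008, -0.0005, 0.0338] rz -0.07
```

```bash
python3 drive.py '[[0,0,0.005,0,0,0],[0,0,0.01,0,0,0],[0,0,0.015,0,0,0],[0,0,0.02,0,0,0],[0,0,0.026,0,0,0],[0,0,0.033,0,0,0],[0,0,0.033,0,0,0]]'; python3 drive.py '[[0,0,0,0,0,0],[0,0,0,0,0,0],[0,0,0,0,0,0],[0,0,0,0,0,0],[0,0,0,0,0,0],[0,0,0,0,0,0]]' 0.004 15; python3 -c "
from h import *
go(-4.7,-168.3,11,-41.9)
import numpy as np
g=S(monitor.get_state()['tcp_pos'][:2]); c=np.array([-16.2,-105.5]); v=g-c;b=np.radians(-131.9);e1=np.array([-np.sin(b),np.cos(b)]);e2=np.array([-np.cos(b),-np.sin(b)]);print('grip in body',v@e1,v@e2)
u=np.array([v@e1,-39]);yaw0=-41.9
f=np.radians(yaw0)
for k in range(1,13):
  p=min(5*k,48.1); bb=b-np.radians(p); t=min(k/10,1)
  cc=c+t*(np.array([5,-100])-c); gg=cc+u[0]*np.array([-np.sin(bb),np.cos(bb)])+u[1]*np.array([-np.cos(bb),-np.sin(bb)])
  D=(gg-g)/1000
  print('[%.3f,%.3f,0,0,0,%.1f],'%(D@[np.cos(f),np.sin(f)],D@[np.sin(f),-np.cos(f)],p),end='')
"
```

```text
time_s: 19.95
tcp_pos: [0.5719, -0.1538, 0.0618]
eef_rot: [179.9, 0.1, -40.1]
contact_force: [-0.2, 0.6, -0.5]
gripper_width: 0.0299
gripper_force: 0.0
time_s: 20.45
tcp_pos: [0.5728, -0.1539, 0.0636]
eef_rot: [-180.0, -0.0, -40.1]
contact_force: [-0.6, -0.4, -1.2]
gripper_width: 0.0191
gripper_force: 14.7
tcp stand [  -4.6 -168.2] z 13.6 yaw -41.94 J6 46.1 t 20.45
row [-0.0, 0.0001, 0.0026] rz -0.04
grip in body 50.54401886557168 -38.947723596677726
[-0.002,0.002,0,0,0,5.0],[-0.005,0.005,0,0,0,10.0],[-0.008,0.006,0,0,0,15.0],[-0.012,0.008,0,0,0,20.0],[-0.015,0.009,0,0,0,25.0],[-0.019,0.009,0,0,0,30.0],[-0.023,0.009,0,0,0,35.0],[-0.027,0.009,0,0,0,40.0],[-0.031,0.008,0,0,0,45.0],[-0.034,0.006,0,0,0,48.1],[-0.034,0.006,0,0,0,48.1],[-0.034,0.006,0,0,0,48.1],
```

```bash
python3 drive.py '[[0,0,0.001,0,0,0],[0,0,0.001,0,0,0],[0,0,0.001,0,0,0]]'; python3 -c "
from h import *
d=viewer.capture('scene'); cv2.imwrite('pics/s5.png',cv2.resize(d['frame'][120:230,200:360,::-1],None,fx=4,fy=4,interpolation=2))"
```

```text
time_s: 20.7
tcp_pos: [0.5729, -0.1539, 0.0635]
eef_rot: [-180.0, -0.0, -40.1]
contact_force: [-3.1, 1.2, 6.2]
gripper_width: 0.019
gripper_force: 14.9
```

View pics/s5.png

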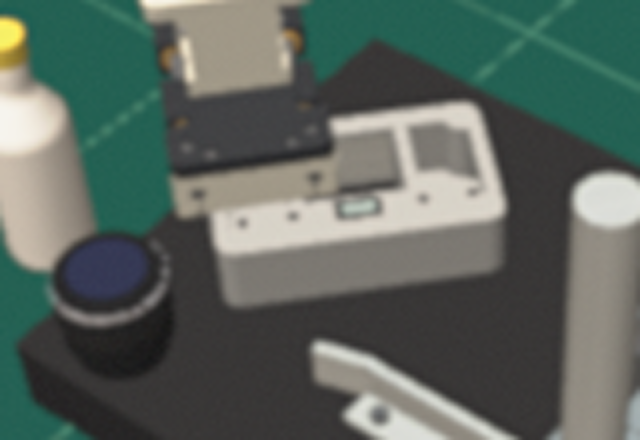

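The body lies flat with the narrow rail gripped. The 19 mm reading means there is an inner step at that opening, so the grip sits about 3.5 mm further in. I'll turn the rest.

```bash
python3 drive.py '[[-0.002,0.002,0,0,0,5.0],[-0.005,0.005,0,0,0,10.0],[-0.008,0.006,0,0,0,15.0],[-0.012,0.008,0,0,0,20.0],[-0.015,0.009,0,0,0,25.0],[-0.019,0.009,0,0,0,30.0],[-0.023,0.009,0,0,0,35.0],[-0.027,0.009,0,0,0,40.0],[-0.031,0.008,0,0,0,45.0],[-0.034,0.006,0,0,0,48.1],[-0.034,0.006,0,0,0,48.1],[-0.034,0.006,0,0,0,48.1]]'
cat > edge.py <<'E'
from h import *
s=stand();d=viewer.capture('scene');P=cloud(d);a=np.radians(s['yaw'])
X=P[...,:2]*1000-np.array(s['c']); X=X@np.array([[np.cos(a),-np.sin(a)],[np.sin(a),np.cos(a)]])
m=(abs(P[...,2]-.09)<.005)&(d['frame'].min(-1)>110)&(X[...,0]>-60)&(X[...,0]<90)&(X[...,1]>-200)&(X[...,1]<160)
for lo in range(-190,160,20):
  k=m&(abs(X[...,1]-lo)<10)
  if k.sum()>15: print(lo,k.sum(),np.percentile(X[...,0][k],[2,98]).round(1))
print(np.percentile(X[...,1][m],[1,99]))
go(-18,-110,12,-90)
E
python3 edge.py
```

```text
time_s: 21.75
tcp_pos: [0.5432, -0.1363, 0.0635]
eef_rot: [-180.0, 0.0, -88.1]
contact_force: [-2.9, 2.7, 8.8]
gripper_width: 0.0188
gripper_force: 14.7
-170 43 [27.2 46.4]
-150 112 [-47.3  47.9]
-130 225 [-45.4  47.4]
-110 163 [-40.8  48.8]
-90 162 [-39.8  49.3]
-70 242 [-38.8  49.2]
-50 177 [-39.1  49.8]
-30 245 [-37.9  50.1]
[-168.43894298  -22.67558062]
tcp stand [ -33.6 -149.8] z 13.5 yaw -89.94 J6 -4.1 t 21.8
row [-0.0397, -0.0156, 0.0015] rz 0.06
```

```bash
python3 drive.py '[[-0.003,-0.003,0,0,0,-1],[-0.006,-0.007,0,0,0,-2],[-0.01,-0.011,0,0,0,-2],[-0.016,-0.014,0,0,0,-2],[-0.024,-0.015,0,0,0,-2],[-0.032,-0.015,0,0,0,-2],[-0.04,-0.015,0,0,0,-2],[-0.05,-0.015,0,0,0,-2],[-0.058,-0.015,0,0,0,-2],[-0.06,-0.015,0,0,0,-2]]'; python3 edge.py
```

```text
time_s: 22.63
tcp_pos: [0.5566, -0.0761, 0.0635]
eef_rot: [-179.9, -0.1, -86.1]
contact_force: [-1.3, -4.6, 4.7]
gripper_width: 0.0191
gripper_force: 14.1
-110 43 [44.1 62.6]
-90 99 [ 4.9 63.3]
-70 230 [-26.7  62.7]
-50 176 [-26.7  62.8]
-30 188 [-25.2  63.5]
-10 263 [-25.2  62.9]
10 194 [-25.   63.9]
30 249 [-23.5  62.4]
[-107.73216689   37.60827054]
tcp stand [-18.3 -89.8] z 13.5 yaw -87.9 J6 -8.4 t 22.6833
row [0.0202, 0.0005, 0.0015] rz 2.1
```

```bash
python3 drive.py '[[-0.006,0,0,0,0,0],[-0.014,-0.0005,0,0,0,0],[-0.022,-0.0008,0,0,0,0],[-0.03,-0.0011,0,0,0,0],[-0.038,-0.0014,0,0,0,0],[-0.046,-0.0017,0,0,0,0],[-0.054,-0.002,0,0,0,0],[-0.062,-0.0023,0,0,0,0],[-0.07,-0.0026,0,0,0,0],[-0.076,-0.0028,0,0,0,0],[-0.08,-0.003,0,0,0,0]]';  python3 drive.py '[[-0.004,0,0,0,0,0],[-0.008,-0.0003,0,0,0,0],[-0.012,-0.0005,0,0,0,0],[-0.015,-0.0006,0,0,0,0],[-0.018,-0.0007,0,0,0,0],[-0.02,-0.0008,0,0,0,0],[-0.02,-0.0008,0,0,0,0]]'; python3 edge.py
```

```text
time_s: 23.6
tcp_pos: [0.5517, 0.0019, 0.0624]
eef_rot: [179.7, -0.2, -86.2]
contact_force: [-4.0, -10.9, 5.7]
gripper_width: 0.0122
gripper_force: 16.1
time_s: 24.18
tcp_pos: [0.5511, 0.0217, 0.0624]
eef_rot: [179.7, -0.2, -86.2]
contact_force: [-4.9, -9.4, 5.9]
gripper_width: 0.0122
gripper_force: 15.6
-10 94 [43.  63.7]
10 109 [-5.6 63.4]
30 194 [-16.4  63.2]
50 141 [34.3 63.6]
70 105 [-35.5  64.1]
[-19.03366982 127.42507283]
tcp stand [-20.7   7.9] z 12.4 yaw -88.01 J6 -18.9 t 24.2333
row [0.1179, 0.0014, 0.0004] rz 1.99
```

```bash
python3 drive.py '[[-0.003,0,0,0,0,0],[-0.006,-0.0002,0,0,0,0],[-0.009,-0.0003,0,0,0,0],[-0.012,-0.0004,0,0,0,0],[-0.014,-0.0005,0,0,0,0],[-0.016,-0.0006,0,0,0,0],[-0.016,-0.0006,0,0,0,0]]'|grep -E "tcp_|cont|width"; for i in 1 2 ; do python3 drive.py '[[-0.001,0,0,0,0,0],[-0.002,0,0,0,0,0],[-0.002,0,0,0,0,0]]'|grep -E "tcp_|cont"; done; python3 edge.py
```

```text
tcp_pos: [0.5506, 0.0374, 0.0624]
contact_force: [-4.3, -10.9, 7.0]
gripper_width: 0.0125
tcp_pos: [0.5506, 0.0393, 0.0624]
contact_force: [-4.2, -11.0, 5.3]
tcp_pos: [0.5505, 0.0413, 0.0624]
contact_force: [-4.5, -11.4, 5.3]
10 99 [42.2 63.9]
30 103 [13.2 63.5]
50 159 [ 1.2 63.6]
70 103 [-38.6  63.6]
130 120 [-26.7  63. ]
150 181 [-22.5  59.9]
[  0.66059589 148.31562944]
tcp stand [-20.7  27.5] z 12.4 yaw -88.02 J6 -20.9 t 25.3667
row [0.1375, 0.0021, 0.0004] rz 1.98
```

```bash
for i in 1 2 ; do python3 drive.py '[[-0.001,0,0,0,0,0],[-0.002,0,0,0,0,0],[-0.002,0,0,0,0,0]]'|grep -E "tcp_|cont"; done
```

```text
tcp_pos: [0.5504, 0.0433, 0.0624]
contact_force: [-3.2, -11.9, 6.0]
tcp_pos: [0.5503, 0.0445, 0.0624]
contact_force: [-2.7, -15.7, 5.5]
```

```bash
python3 drive.py '[[-0.001,0,0,0,0,0],[-0.0015,0,0,0,0,0],[-0.0015,0,0,0,0,0]]'|grep -E "tcp_|cont"; python3 drive.py '[[0,0,0,0,0,0],[0,0,0,0,0,0],[0,0,0,0,0,0],[0,0,0,0,0,0],[0,0,0,0,0,0],[0,0,0,0,0,0],[0,0,0,0,0,0]]' 0.03|grep -E "tcp_|cont|width"; python3 edge.py
```

```text
tcp_pos: [0.5502, 0.0446, 0.0624]
contact_force: [0.5, -23.7, 4.9]
tcp_pos: [0.546, 0.0442, 0.0611]
contact_force: [-11.7, -18.5, 7.8]
gripper_width: 0.0297
10 97 [39.5 63.6]
30 117 [39.9 63.9]
50 136 [ 5.5 64.4]
70 107 [-34.5  63.8]
130 120 [-26.7  62.6]
150 218 [-23.1  59.9]
[  4.07109992 151.50908432]
tcp stand [-25.1  30.6] z 11.1 yaw -88.13 J6 -21.5 t 26.75
row [0.1408, -0.0025, -0.0009] rz 1.87
```

```bash
python3 drive.py '[[0.002,0,0,0,0,0],[0.005,0,0,0,0,0],[0.008,0,0,0,0,0],[0.008,0,0,0,0,0],[0.008,0,0,0,0,0]]'|grep -E "tcp_|cont|width"; python3 edge.py
```

```text
tcp_pos: [0.5534, 0.0417, 0.0628]
contact_force: [-0.0, -0.6, -0.9]
gripper_width: 0.0299
10 78 [43.9 64. ]
30 98 [12.9 63.7]
50 166 [ 6.8 63.9]
70 104 [-28.   63.9]
130 122 [-26.9  62.6]
150 211 [-23.2  61.3]
[  4.58085782 151.59512102]
tcp stand [-17.9  28. ] z 12.7 yaw -88.02 J6 -20.7 t 27.2167
row [0.1379, 0.0049, 0.0007] rz 1.98
```

```bash
python3 drive.py '[[0,-0.003,0,0,0,0],[0,-0.006,0,0,0,0],[0,-0.008,0,0,0,0],[0,-0.009,0,0,0,0],[0,-0.01,0,0,0,0],[0,-0.01,0,0,0,0]]'|grep -E "tcp_|cont|width";  python3 drive.py '[[0,0.004,0,0,0,0],[0,0.008,0,0,0,0],[0,0.0085,0,0,0,0],[0,0.0085,0,0,0,0]]'|grep -E "tcp_|cont|width"
```

```text
tcp_pos: [0.5594, 0.0417, 0.0618]
contact_force: [-11.8, 2.8, 8.0]
gripper_width: 0.0306
tcp_pos: [0.5545, 0.0417, 0.0627]
contact_force: [0.2, -0.6, 0.5]
gripper_width: 0.0296
```

```bash
python3 drive.py '[[0,0,-0.005,0,0,0],[0,0,-0.015,0,0,0],[0,0,-0.03,0,0,0],[0,0,-0.05,0,0,0],[0,0,-0.08,0,0,0],[0,0,-0.11,0,0,0],[0,0.03,-0.12,0,0,0],[0.03,0.06,-0.12,0,0,0],[0.07,0.08,-0.12,0,0,0],[0.11,0.09,-0.12,0,0,0],[0.15,0.09,-0.12,0,0,0],[0.15,0.09,-0.12,0,0,0]]'; python3 drive.py '[[0.04,0,0,0,0,0],[0.08,0,0,0,0,0],[0.12,0,0,0,0,0],[0.16,0,0,0,0,0],[0.2,0,0,0,0,0],[0.24,0,0,0,0,0],[0.24,0,0,0,0,0],[0.24,0,0,0,0,0]]'; python3 -c "
from h import *
d=viewer.capture('top'); print(body(d)); cv2.imwrite('pics/t3.png',cv2.resize(d['frame'][120:280,210:450,::-1],None,fx=3,fy=3)); print(monitor.get_state()['tcp_pos'])"; python3 edge.py
```

```text
time_s: 29.05
tcp_pos: [0.4738, -0.1191, 0.1841]
eef_rot: [-179.9, -0.0, -86.4]
contact_force: [0.8, 0.7, 0.5]
gripper_width: 0.0303
gripper_force: 0.0
time_s: 29.72
tcp_pos: [0.4898, -0.3558, 0.1826]
eef_rot: [180.0, -0.0, -86.4]
contact_force: [0.2, 0.4, -0.4]
gripper_width: 0.03
gripper_force: 0.0
(array([18.93135522, 74.94621782]), 149.7834014892578, 92.4107437133789, -0.028737187385559082)
[ 0.48991557 -0.35441176  0.18268313]
10 265 [-24.8  63.2]
30 174 [-23.7  63.8]
50 192 [ 5.3 63.5]
70 109 [-30.9  63.8]
130 121 [-27.2  62.8]
150 211 [-23.6  61.6]
[  2.25282653 151.46080199]
tcp stand [ -93.7 -365.1] z 132.9 yaw -88.09 J6 21.0 t 29.8167
row [-0.2525, -0.0841, 0.1209] rz 1.91
```

View pics/t3.png

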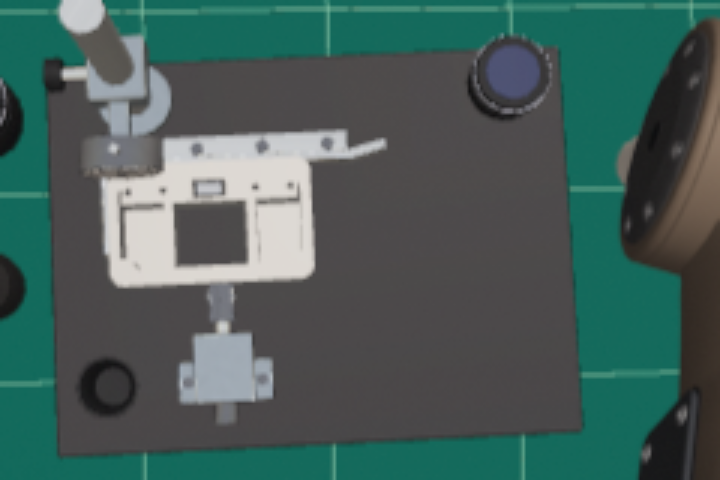

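The body is home at stand (18.9, 74.9), turned by −0.03°. Its wide rail with the window (crop (208, 187)) is on the fence, the bystanders are in place and the robot is clear. I'm handing in.

```bash
python3 -c "
from plant import r, viewer, monitor
print(r.close_job())"
```

```text
the job is handed in; nothing more can be done
None
```

I slid the camera body home with its narrow rail on the fence, let it rest, drew it back, turned it end for end, slid it home with its wide rail on the fence, and handed the job in at about 30 s; no verdict was printed. The final picture put it at stand (18.9, 74.9) mm, turned by −0.03°, robot clear and the lens and loupe in place. I did not re-measure the bystanders, and judged the narrow-rail seating from force and an oblique view, since the arm hid the top camera.

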